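# Dip the hand homogeniser into the one open tube and hold it centred

### The arm

A 6-joint arm with a two-finger parallel gripper is mounted at the origin on a cart in front of the work surface, level with it; the furniture and walls round the work are solid. World frame = base frame: x ahead of the robot, y to its left, z up, the work surface at z = 0. Lengths are in mm, angles in degrees, forces in N, time in s.
With the tool pointing down it reaches from about 300 to 850 mm from the base axis. Payload 4.2 kg.
Tool frame: the origin (TCP) lies midway between the tips of the shut fingers; the grasp point (between the pads) lies 19 mm behind it; z points along the fingers, y is the direction in which the jaws open and shut (so a half turn about z gives the same grasp; the last joint's range is limited). The gripper opens to 91 mm and grips with 3 to 60 N. Pads are 32 mm wide; open, the fingers measure 118 mm over their backs; the gripper's body (76 mm by 178 mm) begins 60 mm behind the grasp point.
Start: joints at [69.442, 18.312, 89.639, -0, 72.044, -1.146], TCP at [191.108, 542.332, 179.076] pointing down, gripper open.
Joint ranges: [-177.97, 177.97], [-48.28, 115.42], [12.27, 149.76], [-77.06, 257.06], [2.81, 150.46], [-146.56, 146.56]. Speed limits (degrees/s): [147.25, 147.25, 180, 180, 180, 180].

### API

Orientations are given as [roll, pitch, yaw] about the fixed x, y, z axes, in that order (R = Rz(yaw) Ry(pitch) Rx(roll)).
In Python, from workcell import env gives the robot as it stands.
- The arm moves only by the shell command python3 -m jog 'ROWS' [FORCE]. ROWS is JSON, a list of rows, each an object of numbers: "dx", "dy", "dz": the shift along the world's x, y, z in m; "wx", "wy", "wz": the turn, a rotation vector about the world's x, y, z in rad; "grip": the gripper's target within -1 to 1 (shut at 1, half-way at 0, fully open at -1). In form: [{"dx": .., "dy": .., "dz": .., "wx": .., "wy": .., "wz": .., "grip": ..}, ...]. A call has 1 to 10 rows; each row shifts and turns the commanded pose from where the row before left it; what a row does not reach is not made up. A row lasts 1/10 s, in which the tool goes at most 50 mm and 8.59 degrees, less where a joint would pass 70% of its speed; a pose out of reach is approached as far as the arm can. A call with a gripper value outside its range is refused whole. The fingers move at their own pace and stop on an object; FORCE is the grip in N (left out, the last holds). Time passes only in rows, so rows that do not move let the fingers close. It gives the time, the measured TCP pose, the force and the opening at its end, in the units of the state.
- env.state(): the state, without advancing time (a new reading comes with each control period).
- env.grab_frame(name): name is "scene" or "top"; returns the picture (400x640x3 uint8, red, green, blue); there is no depth.
- env.get_calibration(name): a dict with "fx", "fy", "cx", "cy" (pixels), "R" (3x3) and "t" (3): a world point X has camera coordinates R X + t. Camera axes: x right, y down, z forward; pixel columns grow to the right and rows downward; lengths in mm; the calibration is good to about 2 mm. A picture is of the moment at which its call begins. get_calibration takes no time and is no camera call.
- env.job_done(): hands the job in, once; it reports no verdict.
The state is a dict: "time_s": time; "qpos": joint angles; "qvel": joint speeds; "effort": joint torques, N m; "ee_pos": TCP position; "ee_rot": TCP orientation; "force": force on the tool from outside, world axes, zero at the start; "torque": the same for the moment, N m; "gripper_width": finger opening in mm.
Only numpy, scipy, OpenCV 4.12 (cv2) and the standard library are available. Lean on these libraries where they do the work, as an engineer would, in place of code of your own. Each camera call takes 0.05 s, during which the arm holds its last target. There are 200 camera calls.

### The job

Two of the three clear tubes in the rack are already closed with black stoppers; the third is still open, with a red tablet at its bottom, waiting to be dispersed. Lift the white cordless homogeniser out of its stand and lower its steel rod upright through the hole of the open tube's blue collar, never letting the tool touch the collar, the tube, the stoppers or the tablet. Finish still holding it there, at rest, upright and centred in the bore with the end of the rod about 20 mm above the tablet, not let go or set down, and leave everything else on the worktop where it stands.

Things in the scene. Friction and masses are not known exactly. Their poses are not given: they have to be found in the camera images.
- homogeniser: White cordless hand homogeniser, 214 long, 0.22 kg, grey grip panels, upright in its stand. Origin: centre of the rod's lower end; z up its axis. From there up (mm): head 10 dia to 14, rod 8 dia to 103, coupling 13 dia to 120, handle 36 x 36 (sides along x and y, rounded corners) to 210, dial to 214. The handle's flat underside (at 120) rests on the stand's plate, the rod hangs through its hole.
- grip (a point): Point on the homogeniser's axis in the middle of its handle, 165 mm above the rod's end: grip the 36 mm handle here across a pair of flat sides, from straight above (about 50 mm of tool stands above this point).
- stand: Park stand, fixed: dark base disc 100 dia x 13, post 12 dia at x = +42, aluminium plate 86 x 46 x 8 (x -30 to +56, top 135 mm above the worktop) with an 18 mm hole over the origin. Origin: centre of the base's underside; z up. Parked, the rod's end is 15 mm above the worktop; lift straight up by more than 120 mm to clear the plate.
- rack: Steel tube rack, fixed, 74 x 196, with three clear tubes in a row along its y, 55 mm apart. Each tube: 29 outer dia, 25 bore, inner floor 14 mm above the worktop, and a blue collar on top, 36 dia, 12 thick, top 116 mm above the worktop, with a 20 mm hole on the tube's axis. Perforated plate at 64 to 68 mm. Origin: centre of the underside; z up.
- mouth_1 (a point): Centre of the collar hole of the tube at +55 mm in the rack's y, at the collar's top face (116 mm above the worktop).
- mouth_2 (a point): The same for the middle tube.
- mouth_3 (a point): The same for the tube at -55 mm in the rack's y.
- stopper_1: Black rubber stopper, fixed in one of the collars (which one varies), standing 19 mm above the collar (top 135 mm above the worktop), 28 dia. Origin: on the tube's axis at the collar's top face.
- stopper_2: A second stopper like stopper_1, in another collar.
- tablet: Red tablet, 15 dia x 6 thick, fixed on the floor of the tube that is open, centred on the tube's axis. Origin: centre of its underside (14 mm above the worktop); z up.
- amber_bottle: Brown glass reagent bottle with black cap, 48 dia x 102 high, bystander (mm). Origin: centre of its underside.
- erlenmeyer: Clear conical flask, 64 dia x 99 high, bystander (mm). Origin: centre of its underside.
- tape_roll: White roll of thread tape with red core, lying flat, 60 dia x 13 high, bystander (mm). Origin: centre of its underside.
- grease_tube: Grey-white tube with blue cap, lying, 102 x 33 x 35, bystander (mm). Origin: centre of its underside.
- vial_a: Small clear vial with white cap, 22 dia x 46 high, bystander (mm). Origin: centre of its underside.
- vial_b: Small clear vial with white cap and beige contents, 22 dia x 46 high, bystander (mm). Origin: centre of its underside.
Mind the look-alikes: they are no part of the job. What is shaped like the homogeniser but pink is not meant.

How it is judged (in metres and radians):
On the way, in this order (a step that is already met when the one before it is completed fails the run):
1. the homogeniser is held in the fingers with the rod's end clear above the stand's plate (contact force between the fingers and homogeniser above 1 N and z of homogeniser in the frame of stand above 0.137 m), for 0.1 s.
2. the rod's end has passed down through the open tube's collar, off the wall (contact force between the fingers and homogeniser above 1 N and horizontal distance between homogeniser and tablet below 0.005 m and z of homogeniser in the frame of tablet below 0.088 m), for 0.1 s.
At the end, for the whole second after the job is handed in: The fingers hold the homogeniser (over 1 N), it is at rest and upright within 4 degrees, the rod's end lies within 3.5 mm of the axis of the open tube and 8 to 34 mm above the tablet's top, and neither rack, tube, collar, stopper, tablet nor stand touches it (contact force between the fingers and homogeniser above 1 N and horizontal distance between homogeniser and tablet below 0.0035 m and angle between homogeniser's own z axis and vertical below 0.07 rad and z of homogeniser in the frame of tablet between 0.014 and 0.04 m and linear speed of homogeniser below 0.02 m/s and not (contact force between homogeniser and rack above 0.1 N or contact force between homogeniser and stopper_1 above 0.1 N or contact force between homogeniser and stopper_2 above 0.1 N or contact force between homogeniser and tablet above 0.1 N) and contact force between homogeniser and stand below 0.1 N); the arm keeps its last pose, push and grip.
It fails at once if the homogeniser touches the rack, a tube, a collar, a stopper or the tablet (over 0.5 N) (contact force between homogeniser and rack above 0.5 N or contact force between homogeniser and stopper_1 above 0.5 N or contact force between homogeniser and stopper_2 above 0.5 N or contact force between homogeniser and tablet above 0.5 N).
It fails at once if the robot knocks against the rack or a stopper (over 3 N) ((contact force between the arm and rack above 3 N or contact force between the arm and stopper_1 above 3 N or contact force between the arm and stopper_2 above 3 N or contact force between the arm and tablet above 3 N) or (contact force between the fingers and rack above 3 N or contact force between the fingers and stopper_1 above 3 N or contact force between the fingers and stopper_2 above 3 N or contact force between the fingers and tablet above 3 N)).
It fails at once if a bystander is moved by more than 20 mm (distance of any of amber_bottle, erlenmeyer, tape_roll, grease_tube, vial_a, vial_b from where it was at the start of the episode above 0.02 m).
It also fails if it takes over 43 s, if anything falls off the work surface, if the arm or the gripper's body presses on something with over 40 N, if the wrist force passes 120 N, or if a joint passes its speed limit or range.

## Working session

There is one attempt and no reset: what is moved stays moved. The work goes in short steps, Python scripts to look and compute and a shell command to move; the robot and the scene stay as the last step left them, time stands still between calls to the robot, and variables do not carry over. Pictures are saved under pics/ and viewed, about 8 in all and at most 12, crops included, and the job is handed in when it is done.

```bash
mkdir -p pics; ls; python3 - <<'E'
from workcell import env
import cv2
for n in("scene","top"):
    cv2.imwrite(f"pics/{n}0.png",env.grab_frame(n)[:,:,::-1]); c=env.get_calibration(n); print(n,c)
print(env.state())
E
```

```text
pics
scene {'fx': 369.7234212863719, 'fy': 369.7234212863719, 'cx': 319.83378726454134, 'cy': 196.51677152971163, 'R': array([[ 8.59688195e-01, -5.10819137e-01, -1.30293349e-04],
       [-3.27713057e-01, -5.51332285e-01, -7.67226735e-01],
       [ 3.91842264e-01,  6.59618466e-01, -6.41375958e-01]]), 't': array([-377.89667579,  330.78774838,  990.74914844])}
top {'fx': 466.04620852193796, 'fy': 466.04620852193796, 'cx': 324.7022540866469, 'cy': 209.0346911873042, 'R': array([[ 0.45155743, -0.89223071,  0.00449994],
       [-0.84770202, -0.43058414, -0.30983638],
       [ 0.27838314,  0.13609432, -0.95077924]]), 't': array([-107.55849868,  541.61184078, 1610.25622533])}
{'time_s': 0.1, 'qpos': array([ 6.94423658e+01,  1.83465779e+01,  8.96997246e+01, -2.47787438e-03,
        7.20427627e+01, -1.14676352e+00]), 'qvel': array([-0.08688234, -0.00478795, -0.07315765, -0.05392429, -0.03162559,
        0.04439689]), 'effort': array([ 4.72710690e-05, -4.13325870e+01, -2.32507986e+01,  7.30614876e-02,
        4.22227965e-02, -3.33612604e-05]), 'ee_pos': array([190.94019006, 541.83706938, 178.3163343 ]), 'ee_rot': array([-1.79910905e+02,  5.73003553e-04,  1.60589896e+02]), 'force': array([ 0.02998611, -0.3513947 , -0.14312604]), 'torque': array([-0.00167869,  0.0152032 ,  0.03115719]), 'gripper_width': 91.07946853508214}
```

View pics/scene0.png

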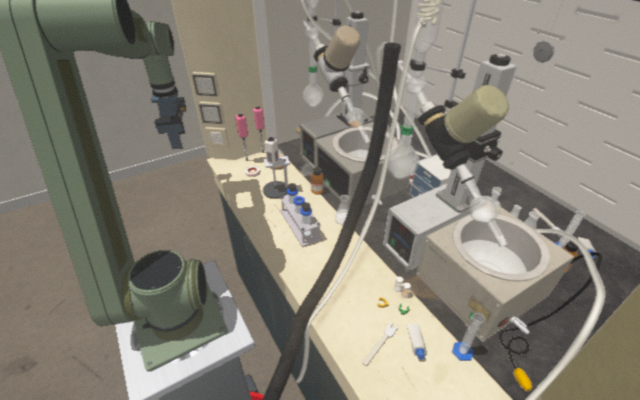

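View pics/top0.png

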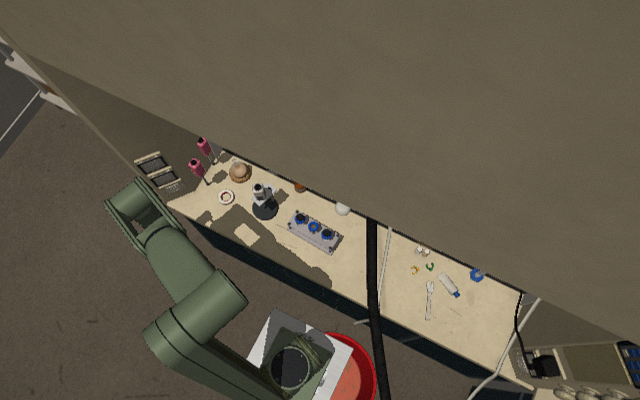

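The scene view shows the white tool in its stand at about (272,150–195), with the rack at (285–312,185–240). In the top view the stand is at (264,200) and the rack at (315,230). Pink decoys are on the wall. Next I'll zoom in on both views.

```bash
python3 - <<'E'
import cv2,numpy as np
a=cv2.imread("pics/scene0.png")[130:250,235:335]; b=cv2.imread("pics/top0.png")[170:260,230:350]
a=cv2.resize(a,None,fx=5,fy=5,interpolation=cv2.INTER_CUBIC);b=cv2.resize(b,None,fx=6,fy=6,interpolation=cv2.INTER_CUBIC)
cv2.imwrite("pics/sc1.png",a);cv2.imwrite("pics/tc1.png",b)
E
```

```text
(no output)
```

View pics/sc1.png

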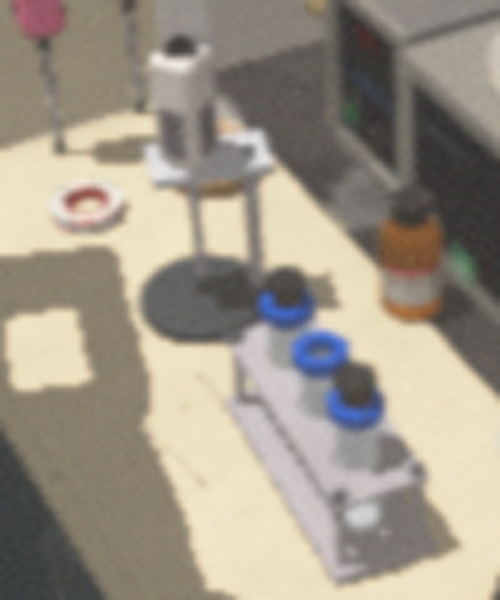

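View pics/tc1.png

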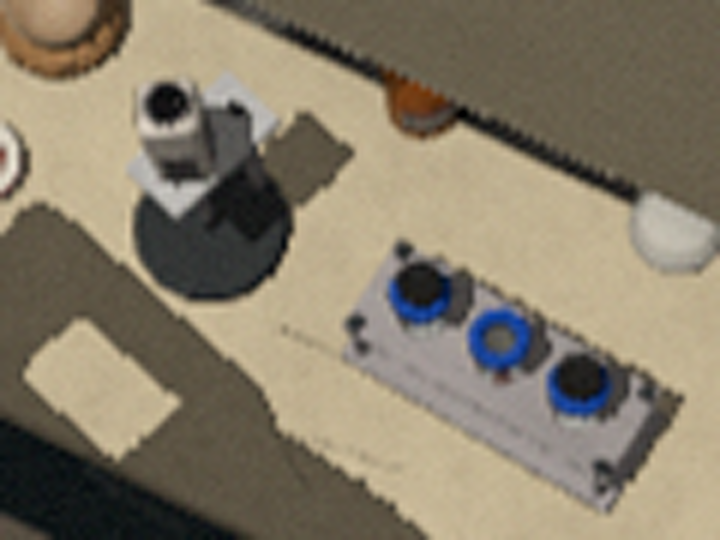

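Top and scene views agree that the middle tube is open: collar ring at top-crop (501,338) and scene-crop (321,350). The handle's dial is at top-crop (167,102) and scene-crop (181,45). The plate runs from lower-left to upper-right. Now I'll measure.

```bash
cat > h.py <<'E'
import numpy as np,cv2
from workcell import env
C={n:env.get_calibration(n) for n in("scene","top")}
def ray(n,p):
    c=C[n];d=c["R"].T@np.array([(p[0]-c["cx"])/c["fx"],(p[1]-c["cy"])/c["fy"],1]);return -c["R"].T@c["t"],d/np.linalg.norm(d)
def onz(n,p,z):
    o,d=ray(n,p);return o+d*(z-o[2])/d[2]
def tri(ps,pt):
    A=np.zeros((3,3));b=np.zeros(3);L=[]
    for n,p in(("scene",ps),("top",pt)):
        o,d=ray(n,p);M=np.eye(3)-np.outer(d,d);A+=M;b+=M@o;L.append((o,M))
    x=np.linalg.solve(A,b);return x,[np.linalg.norm(M@(x-o)) for o,M in L]
def proj(n,X):
    c=C[n];q=c["R"]@np.asarray(X,float)+c["t"];return np.array([c["fx"]*q[0]/q[2]+c["cx"],c["fy"]*q[1]/q[2]+c["cy"]])
def blobs(im,lo,hi,box,amin=8):  # im RGB; box x0,y0,x1,y1 ; upscaled x4 for smooth edges
    x0,y0,x1,y1=box;z=cv2.resize(im[y0:y1,x0:x1],None,fx=4,fy=4,interpolation=cv2.INTER_CUBIC)
    m=cv2.inRange(cv2.cvtColor(z,cv2.COLOR_RGB2HSV),np.array(lo),np.array(hi))
    out=[]
    for c in cv2.findContours(m,cv2.RETR_EXTERNAL,cv2.CHAIN_APPROX_NONE)[0]:
        if cv2.contourArea(c)>amin*16:
            e=cv2.fitEllipse(cv2.convexHull(c));f=lambda p:np.round((np.array(p)+.5)/4-.5+[x0,y0],2)
            out.append((f(e[0]),np.round(np.array(e[1])/4,1),round(e[2]),cv2.contourArea(c)/16))
    return out
E
python3 - <<'E'
from h import *
np.set_printoptions(precision=1,suppress=True)
S=cv2.imread("pics/scene0.png")[:,:,::-1];T=cv2.imread("pics/top0.png")[:,:,::-1]
print("blue s",blobs(S,(105,120,60),(130,255,255),(275,180,320,235)))
print("blue t",blobs(T,(105,120,60),(130,255,255),(290,205,345,245)))
print("base s",blobs(S,(0,0,0),(179,120,75),(258,175,295,202)))
print("base t",blobs(T,(0,0,0),(179,120,75),(250,185,282,222)))
s=lambda p:(p[0]/5-.4+235,p[1]/5-.4+130); t=lambda p:(p[0]/6-.42+230,p[1]/6-.42+170)
print("open",tri(s((321,350)),t((501,338))),onz("top",t((501,338)),116),onz("scene",s((321,350)),116))
print("dial",tri(s((181,45)),t((167,102))),onz("top",t((167,102)),229),onz("scene",s((181,45)),229))
print("base",onz("top",t((213,228)),13),onz("scene",s((207,298)),13))
print("plate corners top",[onz("top",t(p),135)[:2] for p in((228,72),(278,122),(178,218),(126,168))])
print("plate corners sc",[onz("scene",s(p),135)[:2] for p in((146,150),(165,185),(273,168),(258,130))])
print("stoppers t",[onz("top",t(p),135)[:2] for p in((423,286),(581,377))])
print("bottle",tri(s((415,205)),t((420,100))))
E
```

```text
blue s [(array([305.1, 210.9]), array([ 6.6, 10.1]), 105, 29.0), (array([298.4, 200.1]), array([ 7.8, 10.3]), 88, 59.0625), (array([291.1, 191. ]), array([ 6.2, 10. ]), 101, 30.15625)]
blue t [(array([326.1, 234.2]), array([ 9.1, 10.5]), 94, 30.46875), (array([312.9, 226.1]), array([10.1, 10.3]), 82, 77.625), (array([299.7, 218.4]), array([ 9.7, 10.1]), 91, 30.125)]
base s [(array([291.4, 188.5]), array([3.1, 9. ]), 92, 10.125), (array([281.5, 187.8]), array([ 5. , 10.4]), 91, 16.59375)]
base t [(array([260. , 197.9]), array([4.1, 7.9]), 98, 18.5), (array([265.2, 206.4]), array([25.4, 27.4]), 24, 403.0625), (array([264.5, 192.2]), array([2.5, 9.5]), 172, 14.59375), (array([257.5, 186.9]), array([6.3, 6.9]), 88, 27.84375)]
open (array([449.9, 152.7, 115.8]), [np.float64(1.3334702582814393), np.float64(1.3334702582813782)]) [448.5 153.  116. ] [451.1 152.3 116. ]
dial (array([459.9, 366.1, 229.3]), [np.float64(1.783037366570473), np.float64(1.7830373665703523)]) [458.2 366.6 229. ] [462.  366.6 229. ]
base [455.6 364.5  13. ] [459.8 358.8  13. ]
plate corners top [array([517.1, 372.1]), array([502.6, 330.1]), array([423. , 353.6]), array([436.3, 396.4])]
plate corners sc [array([438. , 393.6]), array([431.6, 346.6]), array([506.5, 326.4]), array([519.3, 375.5])]
stoppers t [array([451.3, 205.4]), array([443.9,  98.1])]
bottle (array([572. , 261.8, 114.5]), [np.float64(12.437686147783264), np.float64(12.437686147783376)])
```

```bash
python3 - <<'E'
from h import *
np.set_printoptions(precision=1,suppress=True)
print("pink",[tri(a,b) for a,b in (((241,122),(195,163)),((258,113),(204,143)))])
def pl(n,p,q):
    o,d=ray(n,p);_,e=ray(n,q);m=np.cross(d,e);return m/np.linalg.norm(m),o
m1,o1=pl("scene",(383,130),(300,330));m2,o2=pl("top",(372,230),(377,320))
d=np.cross(m1,m2);print("hose dir",d/np.linalg.norm(d))
for (p,q) in ((383,130),(350,230),(300,330)),:pass
for p in((388,60),(383,130),(350,230),(300,330)):
    o,r=ray("scene",p);print("hose pt",o+r*(m2@(o2-o))/(m2@r))
print("brown top thing at z=?",tri((270,133),(240,170)))
S=cv2.imread("pics/scene0.png")[:,:,::-1];T=cv2.imread("pics/top0.png")[:,:,::-1]
# handle top face in top view: bright white pixels
z=cv2.resize(T[175:205,245:285],None,fx=18,fy=18,interpolation=cv2.INTER_CUBIC)[:,:,::-1];cv2.imwrite("pics/tc2.png",z)
E
```

```text
pink [(array([448.7, 623.9, 176.5]), [np.float64(1.4988708556951607), np.float64(1.4988708556951371)]), (array([525.1, 628.3, 193.5]), [np.float64(1.215252800161983), np.float64(1.2152528001622032)])]
hose dir [-0.7 -0.5 -0.5]Traceback (most recent call last):
  File "<stdin>", line 8, in <module>
ValueError: too many values to unpack (expected 2)
```

```bash
python3 - <<'E'
from h import *
np.set_printoptions(precision=1,suppress=True)
def pl(n,p,q):
    o,d=ray(n,p);_,e=ray(n,q);m=np.cross(d,e);return m/np.linalg.norm(m),o
m2,o2=pl("top",(372,230),(377,320))
for p in((388,60),(383,130),(350,230),(300,330)):
    o,r=ray("scene",p);print("hose pt",o+r*(m2@(o2-o))/(m2@r))
T=cv2.imread("pics/top0.png")
z=cv2.resize(T[175:205,245:285],None,fx=18,fy=18,interpolation=cv2.INTER_CUBIC);cv2.imwrite("pics/tc2.png",z)
E
```

```text
hose pt [732.3 123.  522.6]
hose pt [713.9  87.4 325.8]
hose pt [515.3 -46.3 116. ]
hose pt [ 263.6 -195.2    6.5]
```

View pics/tc2.png

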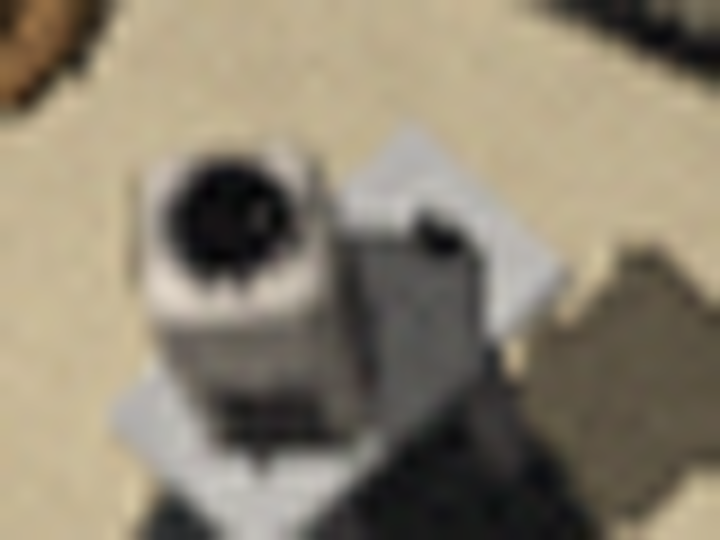

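The handle is turned relative to the plate: its top face has corners near crop (145,165), (315,160), (335,310), (155,322), and its bottom front edge runs (215,447)–(355,440). I'll take its yaw from these.

```bash
python3 - <<'E'
from h import *
np.set_printoptions(precision=1,suppress=True)
t=lambda p:(p[0]/18-.47+245,p[1]/18-.47+175)
def yaw(p,q,z):
    a=onz("top",t(p),z)-onz("top",t(q),z);return round(np.degrees(np.arctan2(a[1],a[0]))%90,1),np.linalg.norm(a)
for p,q,z in(((145,165),(315,160),225),((315,160),(335,310),225),((335,310),(155,322),225),((155,322),(145,165),225),((215,447),(355,440),135),((330,315),(350,440),0)):print(yaw(p,q,z))
print(onz("top",t((233,218)),229))
E
```

```text
(np.float64(28.8), np.float64(31.92161409444432))
(np.float64(36.3), np.float64(30.440324319549962))
(np.float64(31.0), np.float64(33.60840491099068))
(np.float64(33.0), np.float64(31.58972293666105))
(np.float64(30.0), np.float64(27.591036625465055))
(np.float64(37.7), np.float64(29.038708782740102))
[458.2 366.3 229. ]
```

```bash
python3 -m jog '[{"dz":0.04,"grip":-1},{"dz":0.04},{"dz":0.042}]' 25 && python3 -m jog '[{"dx":0.0336,"dy":-0.022,"wz":-0.0864},{"dx":0.0336,"dy":-0.022,"wz":-0.0864},{"dx":0.0336,"dy":-0.022,"wz":-0.0864},{"dx":0.0336,"dy":-0.022,"wz":-0.0864},{"dx":0.0336,"dy":-0.022,"wz":-0.0864},{"dx":0.0336,"dy":-0.022,"wz":-0.0864},{"dx":0.0336,"dy":-0.022,"wz":-0.0864},{"dx":0.0336,"dy":-0.022,"wz":-0.0864},{},{}]' && python3 - <<'E'
from workcell import env
import cv2,numpy as np
a=env.grab_frame("scene")[90:210,220:340,::-1];b=env.grab_frame("top")[130:230,200:300,::-1]
cv2.imwrite("pics/m1.png",np.hstack([cv2.resize(x,(400,400*x.shape[0]//x.shape[1]),interpolation=cv2.INTER_CUBIC) for x in(a,b)]))
E
```

```text
invalid input
```

```bash
python3 -m jog '[{"dx":0,"dy":0,"dz":0.04,"wx":0,"wy":0,"wz":0,"grip":-1},{"dx":0,"dy":0,"dz":0.04,"wx":0,"wy":0,"wz":0,"grip":-1},{"dx":0,"dy":0,"dz":0.042,"wx":0,"wy":0,"wz":0,"grip":-1}]' 25; python3 -m jog '[{"dx":0.0336,"dy":-0.022,"wz":-0.0864,"grip":-1}]'; python3 -m jog '[{"dx":0,"dy":0,"dz":0,"wx":0,"wy":0,"wz":0,"grip":-1}]'
```

```text
time_s: 0.4
ee_pos: [190.9, 541.7, 301.6]
ee_rot: [-179.9, -0.0, 160.6]
force: [0.9, 0.7, 0.2]
gripper_width: 90.8
time_s: 0.5
ee_pos: [192.0, 544.9, 307.2]
ee_rot: [179.3, 0.0, 160.6]
force: [-0.5, -0.1, -0.3]
gripper_width: 91.0invalid input
```

```bash
python3 -m jog '[{"dx":0.0336,"dy":-0.022,"dz":0,"wx":0,"wy":0,"wz":-0.0864,"grip":-1},{"dx":0.0336,"dy":-0.022,"dz":0,"wx":0,"wy":0,"wz":-0.0864,"grip":-1},{"dx":0.0336,"dy":-0.022,"dz":0,"wx":0,"wy":0,"wz":-0.0864,"grip":-1},{"dx":0.0336,"dy":-0.022,"dz":0,"wx":0,"wy":0,"wz":-0.0864,"grip":-1},{"dx":0.0336,"dy":-0.022,"dz":0,"wx":0,"wy":0,"wz":-0.0864,"grip":-1},{"dx":0.0336,"dy":-0.022,"dz":0,"wx":0,"wy":0,"wz":-0.0864,"grip":-1},{"dx":0.0336,"dy":-0.022,"dz":0,"wx":0,"wy":0,"wz":-0.0864,"grip":-1},{"dx":0.0336,"dy":-0.022,"dz":0,"wx":0,"wy":0,"wz":-0.0864,"grip":-1},{"dx":0,"dy":0,"dz":0,"wx":0,"wy":0,"wz":0,"grip":-1},{"dx":0,"dy":0,"dz":0,"wx":0,"wy":0,"wz":0,"grip":-1}]' && python3 - <<'E'
from workcell import env
import cv2,numpy as np
a=env.grab_frame("scene")[90:210,220:340,::-1];b=env.grab_frame("top")[130:230,200:300,::-1]
cv2.imwrite("pics/m1.png",np.hstack([cv2.resize(x,(400,400),interpolation=cv2.INTER_CUBIC) for x in(a,b)]))
E
```

```text
time_s: 1.5
ee_pos: [459.9, 365.8, 299.9]
ee_rot: [-179.9, -0.0, 120.9]
force: [-0.2, -0.2, -0.4]
gripper_width: 91.1
```

View pics/m1.png

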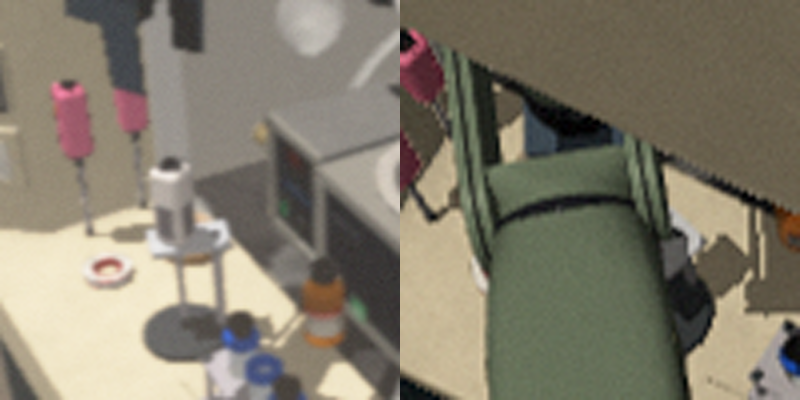

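The scene half shows the tool untouched at crop (172,165), with the open fingers above it on either side at (125,90) and (187,50). The arm hides the tool in the top view. Margin is about 27 mm a side, so I'll descend to TCP z 161 and close.

```bash
python3 -m jog '[{"dx":0,"dy":0,"dz":-0.02,"wx":0,"wy":0,"wz":0,"grip":-1},{"dx":0,"dy":0,"dz":-0.02,"wx":0,"wy":0,"wz":0,"grip":-1},{"dx":0,"dy":0,"dz":-0.02,"wx":0,"wy":0,"wz":0,"grip":-1},{"dx":0,"dy":0,"dz":-0.02,"wx":0,"wy":0,"wz":0,"grip":-1},{"dx":0,"dy":0,"dz":-0.02,"wx":0,"wy":0,"wz":0,"grip":-1},{"dx":0,"dy":0,"dz":-0.02,"wx":0,"wy":0,"wz":0,"grip":-1},{"dx":0,"dy":0,"dz":-0.012,"wx":0,"wy":0,"wz":0,"grip":-1},{"dx":0,"dy":0,"dz":-0.007,"wx":0,"wy":0,"wz":0,"grip":-1},{"dx":0,"dy":0,"dz":0,"wx":0,"wy":0,"wz":0,"grip":-1}]'; python3 -m jog '[{"dx":0,"dy":0,"dz":0,"wx":0,"wy":0,"wz":0,"grip":0},{"dx":0,"dy":0,"dz":0,"wx":0,"wy":0,"wz":0,"grip":0.1},{"dx":0,"dy":0,"dz":0,"wx":0,"wy":0,"wz":0,"grip":0.1},{"dx":0,"dy":0,"dz":0,"wx":0,"wy":0,"wz":0,"grip":0.1}]' 10;  python3 - <<'E'
from h import *
a=env.grab_frame("scene")[110:210,230:330,::-1]
cv2.imwrite("pics/m2.png",cv2.resize(a,(600,600),interpolation=cv2.INTER_CUBIC))
E
```

```text
time_s: 2.5
ee_pos: [459.1, 366.6, 161.5]
ee_rot: [-179.9, 0.0, 121.0]
force: [-0.0, -0.0, -0.3]
gripper_width: 91.1
time_s: 2.9
ee_pos: [460.2, 366.4, 162.6]
ee_rot: [179.9, -0.0, 121.0]
force: [-0.8, -0.1, -0.8]
gripper_width: 62.2
```

View pics/m2.png

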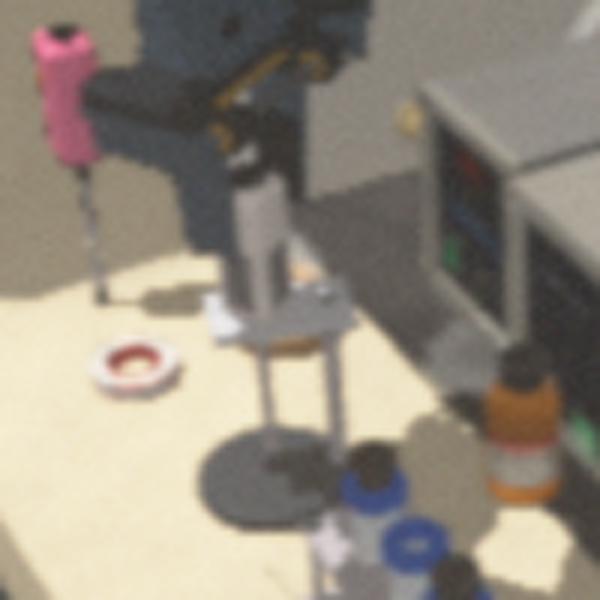

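The handle at crop (258,230) stands between the fingers, clear of both. Closing now.

```bash
python3 -m jog '[{"dx":0,"dy":0,"dz":0,"wx":0,"wy":0,"wz":0,"grip":0.3},{"dx":0,"dy":0,"dz":0,"wx":0,"wy":0,"wz":0,"grip":0.5},{"dx":0,"dy":0,"dz":0,"wx":0,"wy":0,"wz":0,"grip":1},{"dx":0,"dy":0,"dz":0,"wx":0,"wy":0,"wz":0,"grip":1},{"dx":0,"dy":0,"dz":0,"wx":0,"wy":0,"wz":0,"grip":1},{"dx":0,"dy":0,"dz":0,"wx":0,"wy":0,"wz":0,"grip":1},{"dx":0,"dy":0,"dz":0,"wx":0,"wy":0,"wz":0,"grip":1},{"dx":0,"dy":0,"dz":0,"wx":0,"wy":0,"wz":0,"grip":1}]' 25
```

```text
time_s: 3.75
ee_pos: [460.1, 366.5, 162.2]
ee_rot: [180.0, 0.0, 121.0]
force: [2.2, 0.2, 0.1]
gripper_width: 36.2
```

Width 36.2 mm means both flats are seated. Lifting straight up by 150 mm.

```bash
python3 -m jog '[{"dx":0,"dy":0,"dz":0.005,"wx":0,"wy":0,"wz":0,"grip":1},{"dx":0,"dy":0,"dz":0.015,"wx":0,"wy":0,"wz":0,"grip":1},{"dx":0,"dy":0,"dz":0.02,"wx":0,"wy":0,"wz":0,"grip":1},{"dx":0,"dy":0,"dz":0.02,"wx":0,"wy":0,"wz":0,"grip":1},{"dx":0,"dy":0,"dz":0.02,"wx":0,"wy":0,"wz":0,"grip":1},{"dx":0,"dy":0,"dz":0.02,"wx":0,"wy":0,"wz":0,"grip":1},{"dx":0,"dy":0,"dz":0.02,"wx":0,"wy":0,"wz":0,"grip":1},{"dx":0,"dy":0,"dz":0.02,"wx":0,"wy":0,"wz":0,"grip":1},{"dx":0,"dy":0,"dz":0.01,"wx":0,"wy":0,"wz":0,"grip":1},{"dx":0,"dy":0,"dz":0,"wx":0,"wy":0,"wz":0,"grip":1}]'; python3 -m jog '[{"dx":0,"dy":0,"dz":0,"wx":0,"wy":0,"wz":0,"grip":1},{"dx":0,"dy":0,"dz":0.005,"wx":0,"wy":0,"wz":0,"grip":1},{"dx":0,"dy":0,"dz":0,"wx":0,"wy":0,"wz":0,"grip":1}]';  python3 - <<'E'
from h import *
a=env.grab_frame("scene")[90:210,230:330,::-1]
cv2.imwrite("pics/m3.png",cv2.resize(a,(500,600),interpolation=cv2.INTER_CUBIC))
E
```

```text
time_s: 4.75
ee_pos: [460.0, 366.5, 313.1]
ee_rot: [179.9, -0.0, 121.0]
force: [1.0, -0.0, -2.4]
gripper_width: 36.3
time_s: 5.05
ee_pos: [459.8, 366.3, 316.8]
ee_rot: [-180.0, 0.0, 121.0]
force: [0.3, -0.1, -2.8]
gripper_width: 35.7
```

View pics/m3.png

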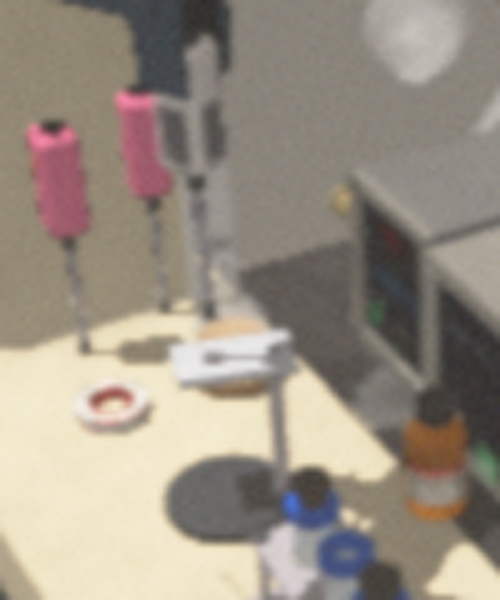

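The tool is held and clear of the plate, with the rod end at crop (207,312), i.e. pixel (271,152). Moving over the open tube, still about 50 mm above the collar.

```bash
python3 -m jog '[{"dx":-0.001,"dy":-0.014,"dz":0,"wx":0,"wy":0,"wz":0,"grip":1},{"dx":-0.001,"dy":-0.025,"dz":0,"wx":0,"wy":0,"wz":0,"grip":1},{"dx":-0.001,"dy":-0.03,"dz":0,"wx":0,"wy":0,"wz":0,"grip":1},{"dx":-0.001,"dy":-0.03,"dz":0,"wx":0,"wy":0,"wz":0,"grip":1},{"dx":-0.001,"dy":-0.03,"dz":0,"wx":0,"wy":0,"wz":0,"grip":1},{"dx":-0.001,"dy":-0.03,"dz":0,"wx":0,"wy":0,"wz":0,"grip":1},{"dx":-0.001,"dy":-0.025,"dz":0,"wx":0,"wy":0,"wz":0,"grip":1},{"dx":-0.001,"dy":-0.02,"dz":0,"wx":0,"wy":0,"wz":0,"grip":1},{"dx":-0.002,"dy":-0.0096,"dz":0,"wx":0,"wy":0,"wz":0,"grip":1},{"dx":0,"dy":0,"dz":0,"wx":0,"wy":0,"wz":0,"grip":1}]'; python3 -m jog '[{"dx":0,"dy":0,"dz":0,"wx":0,"wy":0,"wz":0,"grip":1},{"dx":0,"dy":0,"dz":0,"wx":0,"wy":0,"wz":0,"grip":1}]';  python3 - <<'E'
from h import *
A=env.grab_frame("scene")[:,:,::-1];B=env.grab_frame("top")[:,:,::-1]
cv2.imwrite("pics/s4f.png",A);cv2.imwrite("pics/t4f.png",B)
cv2.imwrite("pics/m4.png",np.hstack([cv2.resize(x,(400,600),interpolation=cv2.INTER_CUBIC) for x in(A[130:220,270:330],B[165:255,280:340])]))
print(env.state()["ee_pos"],proj("scene",(450,152.7,168)),proj("top",(450,152.7,168)))
E
```

```text
time_s: 6.1
ee_pos: [449.3, 151.5, 317.3]
ee_rot: [180.0, 0.0, 120.9]
force: [0.2, -0.1, -2.1]
gripper_width: 36.0
time_s: 6.3
ee_pos: [449.9, 153.5, 317.0]
ee_rot: [180.0, -0.0, 121.0]
force: [-0.2, -0.1, -1.9]
gripper_width: 35.8
[449.94579004 153.4565816  316.88955617] [297.82315166 187.0300648 ] [313.07129595 221.3948023 ]
```

View pics/m4.png

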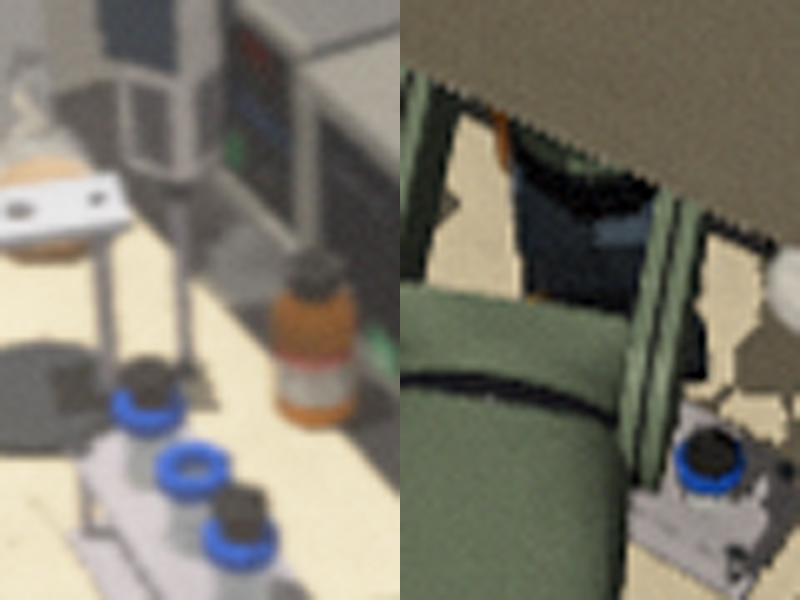

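Scene half: the rod end is at crop (186,372), pixel (297.5,185.4), against a predicted (297.8,187.0), and the open collar ring is right below at crop (194,470). The top view is blocked by the arm. I'll lower to just above the collar and compare there, where parallax is small.

```bash
python3 -m jog '[{"dx":0,"dy":-0.0005,"dz":-0.01,"wx":0,"wy":0,"wz":0,"grip":1},{"dx":0,"dy":0,"dz":-0.015,"wx":0,"wy":0,"wz":0,"grip":1},{"dx":0,"dy":0,"dz":-0.012,"wx":0,"wy":0,"wz":0,"grip":1},{"dx":0,"dy":0,"dz":-0.007,"wx":0,"wy":0,"wz":0,"grip":1},{"dx":0,"dy":0,"dz":0,"wx":0,"wy":0,"wz":0,"grip":1},{"dx":0,"dy":0,"dz":0,"wx":0,"wy":0,"wz":0,"grip":1},{"dx":0,"dy":0,"dz":0,"wx":0,"wy":0,"wz":0,"grip":1},{"dx":0,"dy":0,"dz":0,"wx":0,"wy":0,"wz":0,"grip":1}]';  python3 - <<'E'
from h import *
fr=[];ps=[]
for i in range(6): fr.append(env.grab_frame("scene").astype(float));ps.append(env.state()["ee_pos"])
A=np.mean(fr,0).astype(np.uint8)[:,:,::-1]; np.save("s5.npy",np.mean(fr,0))
cv2.imwrite("pics/s5f.png",A)
p=np.mean(ps,0);print(p,np.std(ps,0)); tip=p.copy();tip[2]=p[2]-162.2+15
print("tip z",tip[2],"pred tip",proj("scene",tip),"pred hole",proj("scene",(450,152.7,116)))
cv2.imwrite("pics/m5.png",cv2.resize(A[170:220,275:325],(600,600),interpolation=cv2.INTER_CUBIC))
E
```

```text
time_s: 7.2
ee_pos: [450.3, 152.3, 273.7]
ee_rot: [179.9, 0.0, 121.0]
force: [0.4, -0.7, -2.5]
gripper_width: 35.9
[450.04800433 152.25611312 273.362116  ] [0.08924099 0.02540287 0.14800598]
tip z 126.16211600085387 pred tip [298.40102062 197.31518811] pred hole [298.44037335 199.65514897]
```

View pics/m5.png

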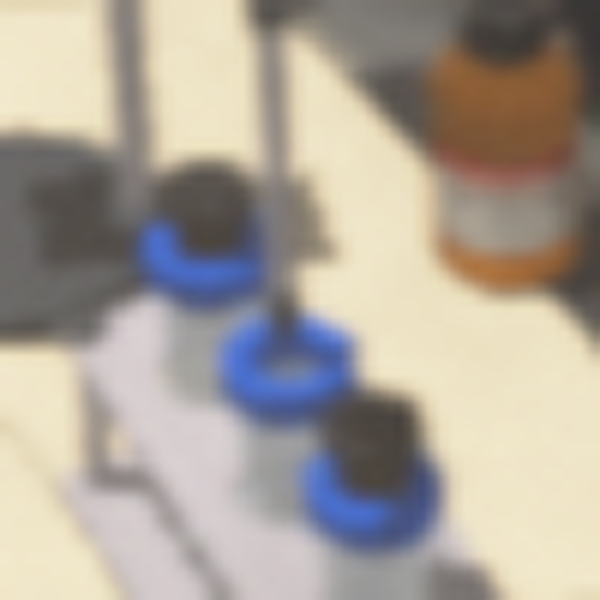

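The rod comes down in line with the ring: tip at about crop (286,340), ring spanning u 219–357 with the hole at about (288,361). Next, a numeric check of the rod line and ring centre.

```bash
python3 - <<'E'
from h import *
A=np.load("s5.npy");p=np.array([450.05,152.26])
g=A.mean(2)
for v in(173,175,177,179,181,183):
    r=g[v,292:304];bg=np.median(np.r_[g[v,292:295],g[v,301:304]]);w=np.clip(bg-r,0,None);w[w<25]=0;u=(w*np.arange(292,304)).sum()/w.sum()
    zs=np.linspace(120,230,400);q=np.array([proj("scene",(*p,z)) for z in zs]);k=np.argmin(abs(q[:,1]-v))
    print(v,"z%.0f"%zs[k],"rod u %.2f pred %.2f"%(u,q[k,0]))
print(blobs(A.astype(np.uint8),(105,120,60),(130,255,255),(291,193,308,207)))
z=cv2.resize(A[193:207,290:308].astype(np.uint8),None,fx=8,fy=8,interpolation=cv2.INTER_CUBIC)
m=cv2.inRange(cv2.cvtColor(z,cv2.COLOR_RGB2HSV),(105,120,60),(130,255,255))
for v in(198,199,200,201):
    x=np.where(m[int((v-193+.5)*8)])[0];x=(x+.5)/8-.5+290;x=x[(x>292)&(x<306)];print(v,x.min().round(2),x.max().round(2),(x.min()+x.max())/2)
for z in(116,104):
    th=np.linspace(0,6.28,100);e=np.array([proj("scene",(450+18*np.cos(t),152.7+18*np.sin(t),z)) for t in th]);print(z,e.min(0),e.max(0))
e=np.where(m.any(1))[0];print("ring v range",(e.min()+.5)/8-.5+193,(e.max()+.5)/8-.5+193)
E
```

```text
173 z223 rod u 299.81 pred 297.22
175 z215 rod u 298.86 pred 297.31
177 z208 rod u 297.13 pred 297.41
179 z200 rod u 297.18 pred 297.51
181 z192 rod u 297.49 pred 297.60
183 z184 rod u 294.62 pred 297.70
[(array([298.31, 199.99]), array([ 7.6, 10.1]), 90, 38.1875)]
198 293.94 302.81 298.375
199 293.44 302.94 298.1875
200 293.44 302.94 298.1875
201 293.69 303.19 298.4375
116 [292.85518651 196.08419703] [304.01971697 203.31019914]
104 [293.02866073 198.88875075] [304.12150342 206.13314564]
ring v range 192.5625 203.8125
```

Rod and ring both show the same −0.2 px offset, so they are aligned laterally to about 0.3 mm. The triangulated dial-to-hole shift puts the target at (449.7,152.6). I'll nudge 0.3 mm and descend 86 mm to a tip height of about 40 mm.

```bash
python3 -m jog '[{"dx":-0.0003,"dy":0.0003,"dz":-0.004,"wx":0,"wy":0,"wz":0,"grip":1},{"dx":0,"dy":0,"dz":-0.006,"wx":0,"wy":0,"wz":0,"grip":1},{"dx":0,"dy":0,"dz":-0.006,"wx":0,"wy":0,"wz":0,"grip":1},{"dx":0,"dy":0,"dz":-0.006,"wx":0,"wy":0,"wz":0,"grip":1},{"dx":0,"dy":0,"dz":-0.006,"wx":0,"wy":0,"wz":0,"grip":1},{"dx":0,"dy":0,"dz":-0.004,"wx":0,"wy":0,"wz":0,"grip":1},{"dx":0,"dy":0,"dz":0,"wx":0,"wy":0,"wz":0,"grip":1},{"dx":0,"dy":0,"dz":0,"wx":0,"wy":0,"wz":0,"grip":1},{"dx":0,"dy":0,"dz":0,"wx":0,"wy":0,"wz":0,"grip":1}]';  python3 - <<'E'
from h import *
fr=[];ps=[]
for i in range(6): fr.append(env.grab_frame("scene").astype(float));ps.append(env.state()["ee_pos"])
A=np.mean(fr,0).astype(np.uint8)[:,:,::-1]
print(np.mean(ps,0),env.state()["force"])
cv2.imwrite("pics/m6.png",cv2.resize(A[180:220,280:320],(600,600),interpolation=cv2.INTER_CUBIC))
E
```

```text
time_s: 8.4
ee_pos: [449.8, 152.6, 241.4]
ee_rot: [180.0, 0.0, 121.0]
force: [0.4, -0.1, -3.2]
gripper_width: 36.0
[449.74363729 152.56962908 241.2962706 ] [ 0.17356225 -0.29482607 -2.74746727]
```

View pics/m6.png

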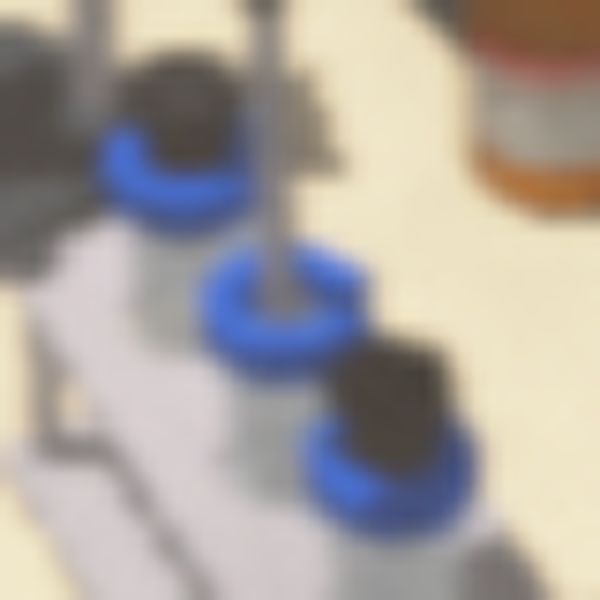

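The rod is inside the hole with no contact force change. The rod is at crop u≈280 against a ring centre of ≈284, so I'll nudge 0.5 mm to camera-right and go on down.

```bash
python3 -m jog '[{"dx":0.0004,"dy":-0.0003,"dz":-0.004,"wx":0,"wy":0,"wz":0,"grip":1},{"dx":0,"dy":0,"dz":-0.006,"wx":0,"wy":0,"wz":0,"grip":1},{"dx":0,"dy":0,"dz":-0.007,"wx":0,"wy":0,"wz":0,"grip":1},{"dx":0,"dy":0,"dz":-0.008,"wx":0,"wy":0,"wz":0,"grip":1},{"dx":0,"dy":0,"dz":-0.008,"wx":0,"wy":0,"wz":0,"grip":1},{"dx":0,"dy":0,"dz":-0.008,"wx":0,"wy":0,"wz":0,"grip":1},{"dx":0,"dy":0,"dz":-0.007,"wx":0,"wy":0,"wz":0,"grip":1},{"dx":0,"dy":0,"dz":-0.004,"wx":0,"wy":0,"wz":0,"grip":1},{"dx":0,"dy":0,"dz":-0.002,"wx":0,"wy":0,"wz":0,"grip":1},{"dx":0,"dy":0,"dz":0,"wx":0,"wy":0,"wz":0,"grip":1}]'; python3 -m jog '[{"dx":0,"dy":0,"dz":0,"wx":0,"wy":0,"wz":0,"grip":1},{"dx":0,"dy":0,"dz":0,"wx":0,"wy":0,"wz":0,"grip":1},{"dx":0,"dy":0,"dz":0,"wx":0,"wy":0,"wz":0,"grip":1},{"dx":0,"dy":0,"dz":0,"wx":0,"wy":0,"wz":0,"grip":1},{"dx":0,"dy":0,"dz":0,"wx":0,"wy":0,"wz":0,"grip":1}]'; python3 - <<'E'
from h import *
fr=[];ps=[]
for i in range(6): fr.append(env.grab_frame("scene").astype(float));ps.append(env.state()["ee_pos"])
A=np.mean(fr,0).astype(np.uint8)[:,:,::-1]
print(np.mean(ps,0),env.state()["force"],env.state()["torque"],env.state()["qvel"])
cv2.imwrite("pics/m7.png",cv2.resize(A[170:220,275:325],(600,600),interpolation=cv2.INTER_CUBIC))
E
```

```text
time_s: 9.7
ee_pos: [450.0, 152.2, 186.9]
ee_rot: [-180.0, -0.0, 121.0]
force: [-0.2, 0.4, -2.9]
gripper_width: 35.8
time_s: 10.2
ee_pos: [450.1, 152.3, 187.2]
ee_rot: [180.0, 0.0, 121.0]
force: [0.6, -0.4, -2.1]
gripper_width: 35.6
[450.01556952 152.23639994 187.09906714] [-0.38234406  0.03000416 -2.40676993] [-0.02148806  0.02578965  0.06210143] [-0.00091458 -0.0393866  -0.04729151  0.00220339  0.06453008  0.05730956]
```

View pics/m7.png

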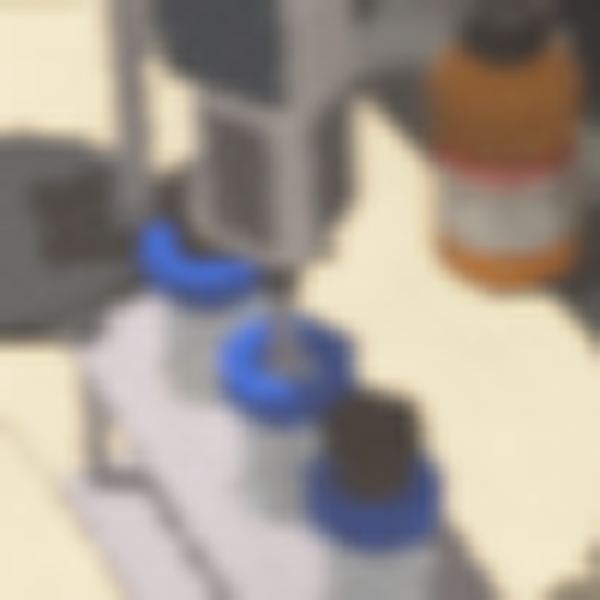

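The rod enters the hole at crop (288,355), with the ring spanning 219–357 (centre 288). It is centred, at rest and showing no side force. Handing in.

```bash
python3 -c "
from workcell import env
env.job_done()
print(env.state()['time_s'],env.state()['ee_pos'],env.state()['gripper_width'])"
```

```text
the job is handed in; nothing more can be done
the job is handed in; nothing more can be done
```

The homogeniser is in the open tube, which was the middle one. I gripped it on its flats (36 mm opening), lifted it straight out of the stand, and lowered the rod through the collar. I handed the job in at about 10.5 s with it still held there.

**Last checks before handing in:**
- **Height:** the TCP was at (450.0, 152.2, 187.1). That puts the rod's end at about z = 40 mm, or 20 mm above the tablet, reckoned from its parked height.
- **Upright:** the gripper was within 0.1° of vertical and at rest. I did not measure the tool's own tilt beyond the rod following the predicted vertical line in the picture.
- **Centred:** in the scene picture the rod sat at the collar's centre to within about 0.1–0.2 px (0.5 mm) sideways.
- **Contact:** the force reading stayed at about the tool's weight, with side forces under 1 N, so nothing suggested contact. This does not rule out a very light touch.

**Weaker points:**
- **Depth:** the arm blocked the top camera over the rack, so centring along the scene camera's view rests on the first two-view measurement. There the two cameras differed by about 2.7 mm on the hole position and 3.8 mm on the dial. That looks like a shared calibration offset; the dial-to-hole shift itself agreed to about 1.4 mm.
- **Rod check:** some rows of the numeric rod-line check were spoilt by background and I ignored them.
- **Rejected command:** the first jog calls were refused because each row needs every key. The arm did not move on those.

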